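# Weigh a tote of polished rings

## Robot

A 6-joint arm with a two-finger parallel gripper is mounted at the origin on the work surface. World frame = base frame: x ahead of the robot, y to its left, z up, the work surface at z = 0. Lengths are in m, angles in rad, forces in N, time in s.
With the tool pointing down it reaches from about 0.375 to 0.975 m from the base axis. Payload 3.8 kg.
Tool frame: the origin (TCP) lies at the very end of the fingers, on their centre line; the grasp point (between the pads) lies 19 mm behind it; z points along the fingers, y is the line along which they close (so a half turn about z gives the same grasp; the last joint's range is limited). The gripper opens to 85 mm and grips with 20 to 120 N. Pads are 22 mm wide; open, the fingers measure 114 mm over their backs; the gripper's body (76 mm by 85 mm) begins 54 mm behind the grasp point. The pads swing forward as they close: fully open they stand 13 mm farther back than shut.
Start: joints at [-1.235, 0.264, 1.604, -0, 1.274, -0.037], TCP at [0.246, -0.629, 0.231] pointing down, gripper open.
Joint ranges: [-2.63, 2.63], [-0.94, 2.18], [0.31, 2.57], [-1.31, 4.45], [0, 2.66], [-2.55, 2.55]. Speed limits (rad/s): [2.57, 2.57, 3.14, 3.14, 3.14, 3.14].

## Interface

Orientations are given as a rotation vector (axis times angle).
In Python, from workcell import monitor, viewer, job gives the robot as it stands. The module is installed in compiled form; this text tells all that it offers.
- The arm moves only by the tool step_arm, never from a script. Its argument "series" is one flat list of numbers, 4 for each row, row after row: the shift along the tool's x, y, z in m, then the turn about the tool's z in rad. A call has 1 to 8 rows; each row is the pose to reach, as a shift and turn from the pose commanded when the call began, along the tool's axes at that moment; what a row does not reach only later rows make up. A row lasts 1/8 s, in which the tool goes at most 62.5 mm and 10.7 degrees, less where a joint would pass 70% of its speed; a pose out of reach is approached as far as the arm can. A call with a gripper value outside its range is refused whole. "gripper" is the opening, from 0 (shut) to 1 (fully open), set as the call begins (left out, the last holds). The fingers move at their own pace and stop on an object; "newtons" is the grip in N (left out, the last holds). Time passes only in rows, so rows that repeat a pose let the fingers close. It gives the time, the measured TCP pose, the force, the opening and the grip force at its end, in the units of the state.
- monitor.read_state(): the state, without advancing time (a new reading comes with each control period).
- viewer.read_camera(name): name is "scene" or "top" or "wrist"; returns a dict with "image" (480x640x3 uint8, red, green, blue), "intrinsics" (3x3 intrinsics, pixels), "T" (4x4, takes a point from camera to world coordinates); the wrist camera has in their place "hand_eye" (4x4, takes a point from camera to tool coordinates, whose origin is the TCP and whose axes are the flange's). Camera axes: x right, y up, looking along -z (the intrinsics and any distortion apply to the point x, -y, -z); pixel columns grow to the right and rows downward; lengths in m; the calibration is good to about 2 mm. A picture is of the moment at which its call begins: read the wrist's pose just before it. There is no depth.
- job.finish_job(): hands the job in; it is judged then, once.
Trained networks look in a picture, given as the dict that the camera call returned (one of the last four; its "shot" number tells which), for a name from the list of things; names that differ only in an ending like _2 or _b are one class to them, and where a whole thing is asked for, a point or a joint stands for the part that bears it (a point fixed in the world has none). Each returns a list of dicts, best first, with "score" (0 to 1); they miss things now and then, are a little off and sometimes report something else, mostly with a low value. They report only what shows in the picture. A call takes as long as a camera call. They do not tell look-alikes from the thing itself.
- viewer.boxes_of(picture, label): "extent" ([centre column, centre row, width, height] in pixels, round what is visible of it).
- viewer.spot_point(picture, label): "point" ([column, row] in pixels: a listed point, or the origin of a listed thing).
The state is a dict: "time": time; "q": joint angles; "joint_vel": joint speeds; "joint_torque": joint torques, N m; "tool_pos": TCP position; "tcp_rot": TCP orientation; "wrist_force": force on the tool from outside, world axes, zero at the start; "torque": the same for the moment, N m; "width": opening from 0.0 (shut) to 1.0 (fully open); "grip_force": force on a finger pad.
Only numpy, scipy, OpenCV 4.12 (cv2) and the standard library are available. Lean on these libraries where they do the work, as an engineer would, in place of code of your own. Each camera call takes 0.05 s, during which the arm holds its last target. There are 200 camera calls.

## Task

Two small carrying totes stand on the polishing bench; pick up the one that holds the two loose polished rings by its wooden handle and carry it level, with both rings staying inside, to the bench scale. Stand it flat in the middle of the scale's pan with its handle running along the pan's long sides (pointing at the display), and let go only once it stands there.

Things in the scene. Friction and masses are not known exactly. Their poses are not given: they have to be found in the camera images.
- tote_grip (a point): centre of the wooden handle of the loaded tote: open grey metal tray 160 x 120 x 30 mm (walls 4 mm, about 0.3 kg), handle bar above it along its long side (x) between two end uprights. Handle 152 mm long (x), 16 thick (y), 26 tall (z), 42 mm of air under it down to the rim. This point: mid-height of the handle, 85 mm above the underside. z up. The identical empty tote is not to be weighed.
- scale_pan (a point): centre of the upper face of the scale's flat steel pan, 270 mm (x) x 200 mm (y), 60 mm above the bench, fixed; x along its long sides, z up. A grey low console with a display lies at one short side (-x, lower than the pan).
- ring_a_mid (a point): centre of one loose polished steel ring in the tote, 42 mm outside, 28 mm inside, 20 mm tall, about 60 g, lying flat on the tote's floor to one side of the handle; it may slide about inside
- ring_b_mid (a point): centre of the other such ring, on the other side of the handle
Things that resemble listed ones, but are neither listed nor needed, are in the scene too. What is shaped like the part that bears tote_grip but orange or yellow is not meant.

How it is judged:
On the way:
1. the loaded tote stands on the scale's pan, in place, while the fingers still hold it (horizontal distance between tote_grip and scale_pan below 0.025 m and angle between the x axis of tote_grip and the x axis of scale_pan, either way round below 0.26 rad and z of tote_grip in the frame of scale_pan between 0.078 and 0.092 m and angle between tote_grip's own z axis and vertical below 0.1 rad and contact force between the fingers and tote above 0.5 N), for 0.1 s.
At the end, for the whole second after the job is handed in: The loaded tote stands at rest, upright on the scale's pan, its centre within 25 mm of the pan's centre and its handle within 15 degrees of the pan's long direction (either way round), with both rings inside it (horizontal distance between tote_grip and scale_pan below 0.025 m and angle between the x axis of tote_grip and the x axis of scale_pan, either way round below 0.26 rad and z of tote_grip in the frame of scale_pan between 0.078 and 0.092 m and angle between tote_grip's own z axis and vertical below 0.1 rad and x of ring_a_mid in the frame of tote_grip between -0.08 and 0.08 m and y of ring_a_mid in the frame of tote_grip between -0.06 and 0.06 m and z of ring_a_mid in the frame of tote_grip between -0.09 and -0.03 m and x of ring_b_mid in the frame of tote_grip between -0.08 and 0.08 m and y of ring_b_mid in the frame of tote_grip between -0.06 and 0.06 m and z of ring_b_mid in the frame of tote_grip between -0.09 and -0.03 m and linear speed of tote below 0.02 m/s); the robot touches nothing.
It fails at once if a ring leaves the tote (not (x of ring_a_mid in the frame of tote_grip between -0.08 and 0.08 m and y of ring_a_mid in the frame of tote_grip between -0.06 and 0.06 m and z of ring_a_mid in the frame of tote_grip between -0.09 and -0.03 m and x of ring_b_mid in the frame of tote_grip between -0.08 and 0.08 m and y of ring_b_mid in the frame of tote_grip between -0.06 and 0.06 m and z of ring_b_mid in the frame of tote_grip between -0.09 and -0.03 m)).
It fails at once if the loaded tote is tilted more than 20 degrees (angle between tote_grip's own z axis and vertical above 0.35 rad).
It also fails if it takes over 48 s, if anything falls off the work surface, if the arm or the gripper's body presses on something with over 40 N, if the wrist force passes 120 N, or if a joint passes its speed limit or range.

## Working session

There is one attempt and no reset: what is moved stays moved. The work goes in short steps, Python scripts to look and compute and a tool call to move; the robot and the scene stay as the last step left them, time stands still between calls to the robot, and variables do not carry over. Pictures are saved under pics/ and viewed, at most 10 in all, crops included, and the job is handed in when it is done.

Besides the shell and the picture viewer there is one more tool, called after "Emit:" by a JSON object that holds its "api" and its "payload", one argument or row to a line. step_arm: Moves the arm, as the interface text tells. Its arguments: {"type":"object","properties":{"series":{"type":"array"},"gripper":{"type":"number"},"newtons":{"type":"number"}},"required":["series"]}

```bash
mkdir -p pics; cat > h.py <<'E'
import numpy as np, cv2
from scipy.spatial.transform import Rotation as R
from workcell import monitor, viewer, job
def cam(name):
    s=monitor.read_state(); p=viewer.read_camera(name)
    if name=="wrist":
        T=np.eye(4);T[:3,:3]=R.from_rotvec(s["tcp_rot"]).as_matrix();T[:3,3]=s["tool_pos"]
        p["Tw"]=T@np.array(p["hand_eye"])
    else: p["Tw"]=np.array(p["T"])
    return p
def ray(p,uv):
    K=np.array(p["intrinsics"]);d=np.linalg.inv(K)@[uv[0],uv[1],1];d=np.array([d[0],-d[1],-d[2]])
    return p["Tw"][:3,3],p["Tw"][:3,:3]@d
def atz(p,uv,z):
    o,d=ray(p,uv);return o+d*(z-o[2])/d[2]
def proj(p,X):
    c=np.linalg.inv(p["Tw"])@np.append(X,1);u=np.array(p["intrinsics"])@[c[0],-c[1],-c[2]];return u[:2]/u[2]
def save(p,f,crop=None,s=1):
    im=p["image"][...,::-1]
    if crop: im=im[crop[1]:crop[3],crop[0]:crop[2]]
    cv2.imwrite("pics/"+f,cv2.resize(im,None,fx=s,fy=s,interpolation=cv2.INTER_CUBIC))
E
python3 - <<'E'
from h import *
Z={"tote_grip":.085,"scale_pan":.06,"ring_a_mid":.014}
ims=[]
for c in ("top","scene"):
    p=cam(c);ims.append(p["image"]);print(c,[k for k in p],np.round(p["Tw"][:3,3],3))
    for l in Z:
        for d in viewer.spot_point(p,l)[:5]: print(l,round(d["score"],2),np.round(d["point"]),np.round(atz(p,d["point"],Z[l]),3))
        for d in viewer.boxes_of(p,l)[:4]: print("  box",round(d["score"],2),np.round(d["extent"]))
    save(p,c+"1.png")
E
```

```text
top ['image', 'intrinsics', 'T', 'shot', 'Tw'] [ 0.384 -0.006  0.965]
tote_grip 0.85 [484. 256.] [ 0.472 -0.276  0.085]
tote_grip 0.83 [472. 119.] [ 0.708 -0.258  0.085]
tote_grip 0.72 [486. 388.] [ 0.257 -0.278  0.085]
  box 0.9 [474. 388.  78. 111.]
  box 0.6 [471. 254.  82.  97.]
scale_pan 0.96 [314. 202.] [0.559 0.008 0.06 ]
  box 0.59 [313. 224. 140. 208.]
ring_a_mid 0.6 [455. 276.] [ 0.44  -0.246  0.014]
  box 0.54 [456. 278.  27.  22.]
scene ['image', 'intrinsics', 'T', 'shot', 'Tw'] [ 0.903 -0.124  0.821]
tote_grip 0.77 [155. 287.] [ 0.476 -0.274  0.085]
tote_grip 0.59 [192. 416.] [ 0.702 -0.259  0.085]
tote_grip 0.58 [134. 189.] [ 0.258 -0.277  0.085]
  box 0.95 [167. 303.  93. 119.]
  box 0.55 [205. 420. 112. 120.]
scale_pan 0.74 [331. 285.] [0.562 0.008 0.06 ]
  box 0.89 [334. 282. 142. 172.]
ring_a_mid 0.62 [179. 281.] [ 0.438 -0.245  0.014]
  box 0.75 [177. 279.  23.  25.]
```

View pics/top1.png

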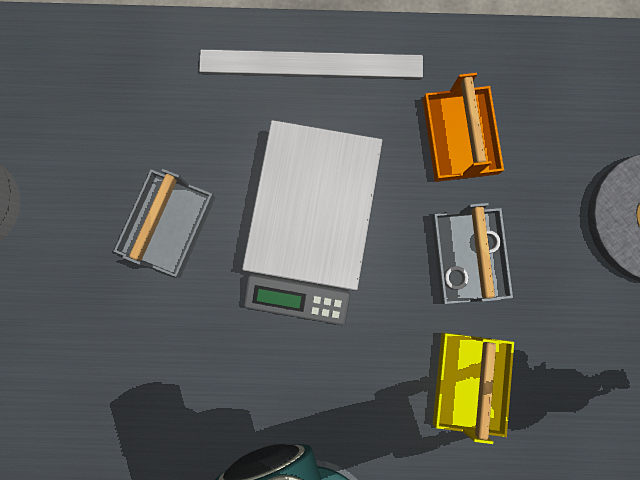

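View pics/scene1.png

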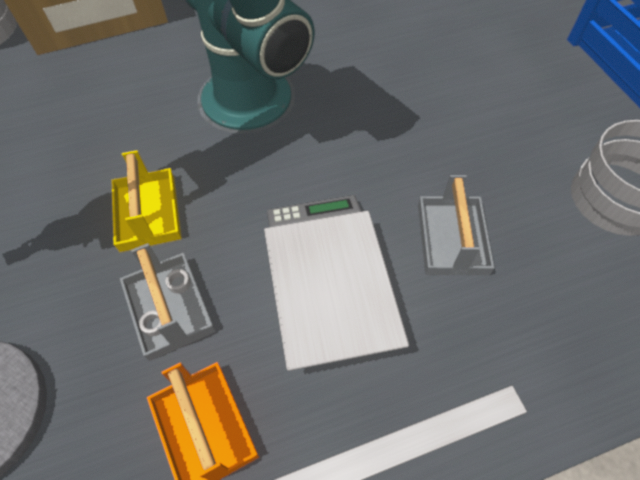

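The loaded candidate is the grey tote with rings at top (484,256). Possible confusions are the empty grey tote (155,220), the orange one (465,130) and the yellow one (480,388). The pan is the big plate, with corners at about (272,121), (382,139), (358,289) and (244,272), and the display is at its near end. The bright bar at (310,63) isn't needed. Next I'll crop in close and refine the geometry.

```bash
python3 - <<'E'
from h import *
s=monitor.read_state();M=R.from_rotvec(s["tcp_rot"]).as_matrix();print(np.round(M,3),s["tool_pos"],s["time"])
p=cam("top");im=p["image"].astype(int);hsv=cv2.cvtColor(p["image"],cv2.COLOR_RGB2HSV)
def rect(m,z,near):
    m=cv2.morphologyEx(m.astype(np.uint8),cv2.MORPH_OPEN,np.ones((3,3)))
    n,l,st,ce=cv2.connectedComponentsWithStats(m);i=1+np.argmin([np.hypot(*(c-near))for c in ce[1:]])
    ys,xs=np.where(l==i);w=np.array([atz(p,(x,y),z)[:2] for x,y in zip(xs,ys)],np.float32)
    return cv2.minAreaRect(w),st[i],ce[i]
sub=np.zeros(hsv.shape[:2],bool);sub[195:310,430:520]=1
r=rect((hsv[...,1]>80)&(hsv[...,0]>5)&(hsv[...,0]<25)&sub,.098,np.array([484,252]));print("handle",r)
r=rect((hsv[...,2]>150)&(hsv[...,1]<40),.06,np.array([314,202]));print("pan",r)
save(p,"crop.png",(425,195,525,315),5)
E
```

```text
[[ 0.931  0.364 -0.   ]
 [ 0.364 -0.931 -0.   ]
 [-0.     0.    -1.   ]] [ 0.24585295 -0.62863336  0.23130792] 0.7
handle (((0.47789573669433594, -0.27002766728401184), (0.15071536600589752, 0.02131430245935917), 6.399181842803955), array([ 472,  206,   23,   92, 1158], dtype=int32), array([482.58981002, 252.05440415]))
pan (((0.5582694411277771, 0.010218992829322815), (0.1980610489845276, 0.2677372694015503), 81.47017669677734), array([  243,   121,   139,   169, 17470], dtype=int32), array([312.88872353, 204.82810532]))
```

View pics/crop.png

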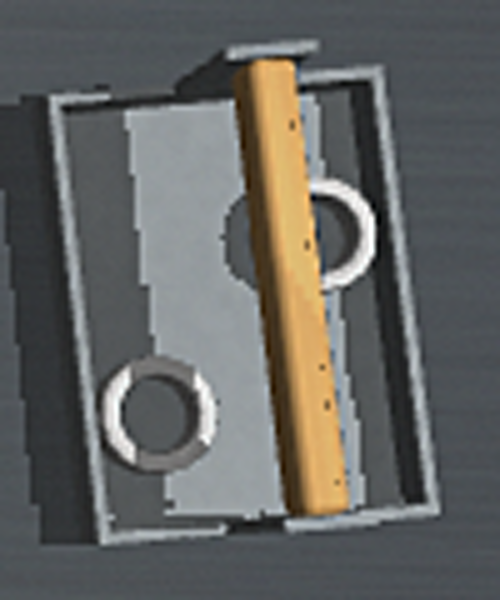

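The crop shows both rings: one at top-left (155,410) in the crop, the other half under the handle at (315,235). So this is the right tote. The grip is at about (0.475, -0.273) with the handle at +6.4°. The pan centre is at about (0.559, 0.009) with its long axis at -8.5°. Next I'll hover above the handle.

Emit:
{"api": "step_arm", "payload": {
  "series": [0.049,-0.035,0,0.04,0.098,-0.071,0,0.08,0.147,-0.106,0,0.12,0.196,-0.142,0,0.16,0.245,-0.177,0,0.2,0.294,-0.213,0,0.24,0.343,-0.248,0,0.262,0.343,-0.248,0,0.262],
  "gripper": 1,
  "newtons": 60
}}

```text
time: 1.75
tool_pos: [0.4769, -0.2693, 0.2316]
tcp_rot: [-3.136, -0.183, -0.002]
wrist_force: [-0.1, -0.3, -0.8]
width: 1.002
grip_force: 0.0
```

```bash
python3 - <<'E'
from h import *
s=monitor.read_state();M=R.from_rotvec(s["tcp_rot"]).as_matrix();print(np.round(M,3),s["tool_pos"],s["time"],s["q"])
p=cam("wrist");hsv=cv2.cvtColor(p["image"],cv2.COLOR_RGB2HSV)
for d in viewer.spot_point(p,"tote_grip"): print(d,atz(p,d["point"],.085))
m=cv2.morphologyEx(((hsv[...,1]>80)&(hsv[...,0]>5)&(hsv[...,0]<25)).astype(np.uint8),cv2.MORPH_OPEN,np.ones((5,5)))
n,l,st,ce=cv2.connectedComponentsWithStats(m)
for i in range(1,n):
    if st[i,4]<500: continue
    ys,xs=np.where(l==i);w=np.array([atz(p,(x,y),.098)[:2] for x,y in zip(xs,ys)],np.float32);print(st[i],cv2.minAreaRect(w))
save(p,"w1.png")
E
```

```text
[[ 0.993  0.116  0.001]
 [ 0.116 -0.993  0.001]
 [ 0.001 -0.001 -1.   ]] [ 0.47690066 -0.26928799  0.23159817] 1.75 [-5.60204809e-01  2.25907215e-02  1.87740942e+00  1.15352137e-03
  1.24105929e+00  8.93594993e-01]
{'point': [306.2, 462.2], 'score': 0.85} [ 0.25367008 -0.27718457  0.085     ]
{'point': [330.0, 216.1], 'score': 0.8} [ 0.47821233 -0.27126404  0.085     ]
[ 271    0  167   15 2076] ((0.6087894439697266, -0.269466757774353), (0.007277727592736483, 0.09656231105327606), 6.661868572235107)
[ 323  109   25  212 4684] ((0.47718024253845215, -0.27422723174095154), (0.14882586896419525, 0.01537711638957262), 6.543745994567871)
[ 297  401   34   61 1279] ((0.2992863357067108, -0.2789302468299866), (0.017737766727805138, 0.060617394745349884), 84.99683380126953)
```

View pics/w1.png

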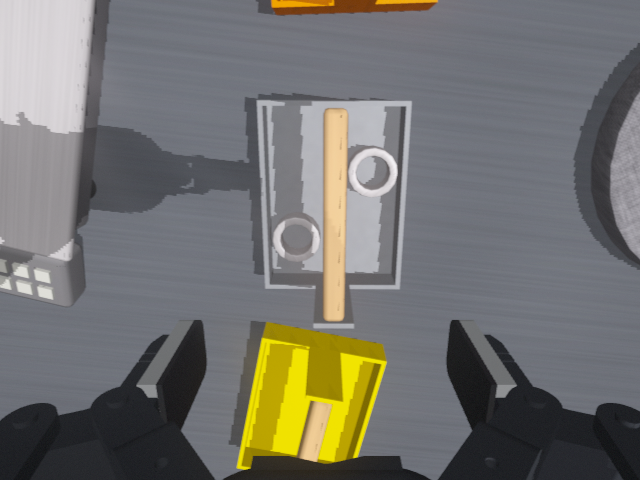

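The handle shows at (335,215), with rings at (372,172) and (297,238). Both cameras agree on (0.477, -0.274) at 6.5°. Next I'll descend and grip.

Emit:
{"api": "step_arm", "payload": {
  "series": [0,0.0045,0.04,0,0,0.0045,0.08,0,0,0.0045,0.11,0,0,0.0045,0.135,0,0,0.0045,0.15,0,0,0.0045,0.16,0,0,0.0045,0.165,0,0,0.0045,0.165,0]
}}

```text
time: 2.85
tool_pos: [0.4757, -0.2775, 0.0666]
tcp_rot: [3.136, 0.174, 0.001]
wrist_force: [0.5, 0.3, -0.8]
width: 1.001
grip_force: 0.0
```

Emit:
{"api": "step_arm", "payload": {
  "series": [0,0,0,0,0,0,0,0,0,0,0,0,0,0,0,0,0,0,0,0,0,0,0,0,0,0,0,0,0,0,0,0],
  "gripper": 0,
  "newtons": 60
}}

```text
time: 3.85
tool_pos: [0.4757, -0.2772, 0.0666]
tcp_rot: [3.137, 0.174, 0.001]
wrist_force: [0.6, 2.2, 4.2]
width: 0.179
grip_force: 59.8
```

Gripped at an opening of about 15 mm. Next I'll lift gently.

Emit:
{"api": "step_arm", "payload": {
  "series": [0,0,-0.004,0,0,0,-0.01,0,0,0,-0.02,0,0,0,-0.035,0,0,0,-0.055,0,0,0,-0.075,0,0,0,-0.088,0,0,0,-0.095,0]
}}

```text
time: 4.85
tool_pos: [0.4759, -0.2775, 0.1627]
tcp_rot: [3.136, 0.174, 0.002]
wrist_force: [0.4, 0.1, -3.9]
width: 0.173
grip_force: 58.6
```

```bash
python3 - <<'E'
from h import *
s=monitor.read_state();M=R.from_rotvec(s["tcp_rot"]).as_matrix();print(np.round(M,3),s["tool_pos"],s["time"],s["wrist_force"],s["torque"],s["width"],s["grip_force"])
p=cam("wrist");q=cam("scene")
for d in viewer.spot_point(p,"tote_grip"): print(d)
a=p["image"];b=q["image"]
print(proj(q,s["tool_pos"]))
cv2.imwrite("pics/l1.png",cv2.resize(np.hstack([a[60:460,120:520],b[120:520,20:420]])[...,::-1],(800,400)))
E
```

```text
[[ 0.994  0.111  0.001]
 [ 0.111 -0.994 -0.001]
 [ 0.001  0.001 -1.   ]] [ 0.47588308 -0.27751088  0.16267943] 4.85 [ 0.42812343  0.09601808 -3.94095077] [ 0.0129031  -0.01223167 -0.00055745] 0.17345327737918478 58.57718110084534
{'point': [324.4, 345.1], 'score': 0.88}
[137.5880658  265.69381785]Traceback (most recent call last):
  File "<stdin>", line 7, in <module>
    return _nx.concatenate(arrs, 1, dtype=dtype, casting=casting)
           ~~~~~~~~~~~~~~~^^^^^^^^^^^^^^^^^^^^^^^^^^^^^^^^^^^^^^^
ValueError: all the input array dimensions except for the concatenation axis must match exactly, but along dimension 0, the array at index 0 has size 400 and the array at index 1 has size 360
```

```bash
python3 - <<'E'
from h import *
s=monitor.read_state()
p=cam("wrist");q=cam("top")
for d in viewer.spot_point(p,"tote_grip")[:2]: print(d["score"],d["point"],atz(p,d["point"],s["tool_pos"][2]+.019))
for d in viewer.spot_point(p,"ring_a_mid")[:3]: print("ring",d["score"],d["point"])
for d in viewer.spot_point(q,"scale_pan")[:2]: print("pan",d["score"],d["point"],atz(q,d["point"],.06))
print("tcp in wrist",proj(p,s["tool_pos"]-[0,0,-.019]))
cv2.imwrite("pics/l1.png",np.hstack([p["image"][80:480,120:520],q["image"][80:480,240:640]])[...,::-1])
E
```

```text
0.86 [324.8, 344.9] [ 0.47716988 -0.27609076  0.18036954]
ring 0.97 [267.1, 328.4]
pan 0.72 [313.6, 202.3] [0.55952512 0.00950149 0.06      ]
tcp in wrist [327.49167771 349.60134229]
```

View pics/l1.png

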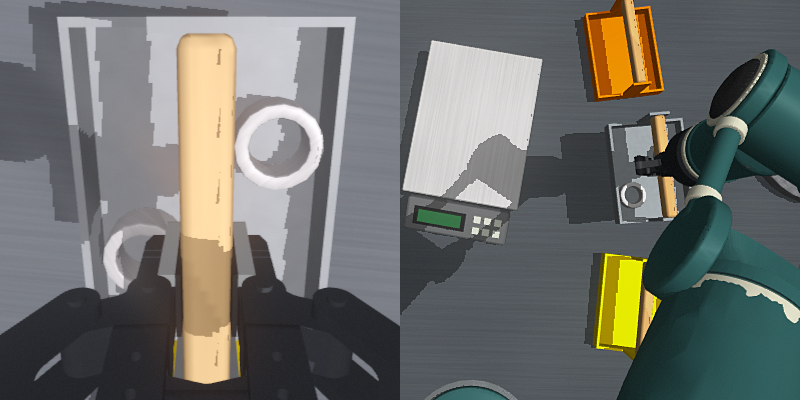

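The tote hangs level in the fingers, and its weight of about 4 N fits a loaded tote. Both rings are inside, at (280,145) and (140,255) in the wrist half. Next I'll carry it over the pan.

Emit:
{"api": "step_arm", "payload": {
  "series": [0.001,-0.003,0,0,0.0045,-0.011,0,0,0.01,-0.025,0,0,0.017,-0.041,0,0,0.026,-0.063,0,0,0.036,-0.088,0,0,0.046,-0.113,0,0,0.057,-0.138,0,0]
}}

```text
time: 6.25
tool_pos: [0.5171, -0.1317, 0.1614]
tcp_rot: [-3.136, -0.175, -0.0]
wrist_force: [-0.8, 0.3, -4.4]
width: 0.176
grip_force: 58.6
```

Emit:
{"api": "step_arm", "payload": {
  "series": [0.01,-0.025,0,0.01,0.02,-0.05,0,0.04,0.03,-0.0745,0,0.08,0.0395,-0.0965,0,0.13,0.0465,-0.113,0,0.18,0.0515,-0.1255,0,0.22,0.055,-0.134,0,0.25,0.0565,-0.138,0,0.26]
}}

```text
time: 7.25
tool_pos: [0.5576, 0.0112, 0.1613]
tcp_rot: [-3.133, 0.232, 0.0]
wrist_force: [0.5, 0.5, -3.4]
width: 0.174
grip_force: 58.7
```

Emit:
{"api": "step_arm", "payload": {
  "series": [0,0,0,0,0,0,0,0]
}}

```text
time: 7.5
tool_pos: [0.5576, 0.0096, 0.1613]
tcp_rot: [3.133, -0.234, -0.0]
wrist_force: [0.0, -0.1, -2.7]
width: 0.173
grip_force: 58.7
```

```bash
python3 - <<'E'
from h import *
s=monitor.read_state();M=R.from_rotvec(s["tcp_rot"]).as_matrix();print(np.round(M,3),s["tool_pos"],s["time"],s["wrist_force"],s["width"])
p=cam("wrist");q=cam("top")
for d in viewer.spot_point(p,"tote_grip")[:2]: print(d["score"],d["point"],atz(p,d["point"],s["tool_pos"][2]+.019))
for d in viewer.spot_point(p,"ring_a_mid")[:3]: print("ring",d["score"],d["point"])
cv2.imwrite("pics/l2.png",np.hstack([p["image"][80:480,120:520],q["image"][80:480,120:520]])[...,::-1])
E
```

```text
[[ 0.989 -0.148 -0.   ]
 [-0.148 -0.989 -0.   ]
 [-0.     0.    -1.   ]] [0.55758109 0.00960531 0.1612741 ] 7.5 [ 0.0434189  -0.10023363 -2.72301354] 0.1733878201053341
0.9 [324.7, 345.3] [0.55925655 0.01018952 0.1802741 ]
ring 0.57 [265.4, 329.3]
```

View pics/l2.png

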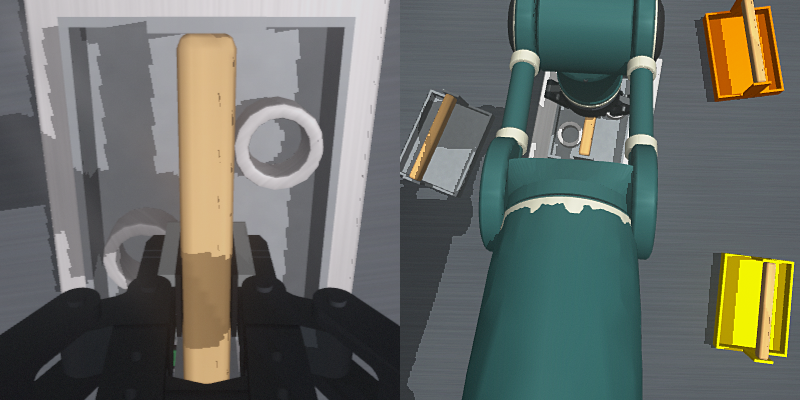

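Both rings are still inside, the handle is centred over the pan and aligned with it. Next I'll lower about 35 mm slowly.

Emit:
{"api": "step_arm", "payload": {
  "series": [0,0,0.006,0,0,0,0.013,0,0,0,0.02,0,0,0,0.025,0,0,0,0.028,0,0,0,0.03,0,0,0,0.0315,0,0,0,0.033,0]
}}

```text
time: 8.7
tool_pos: [0.558, 0.0096, 0.1284]
tcp_rot: [-3.133, 0.234, -0.001]
wrist_force: [0.3, -0.4, -4.5]
width: 0.177
grip_force: 58.7
```

Emit:
{"api": "step_arm", "payload": {
  "series": [0,0,0.0005,0,0,0,0.001,0,0,0,0.0015,0,0,0,0.0015,0]
}}

```text
time: 9.2
tool_pos: [0.5577, 0.0097, 0.1268]
tcp_rot: [-3.133, 0.234, -0.0]
wrist_force: [-0.5, -0.3, -3.6]
width: 0.176
grip_force: 58.7
```

Still hanging (-3.6 N), so contact is close. I'll go down by fractions of a millimetre.

Emit:
{"api": "step_arm", "payload": {
  "series": [0,0,0.0005,0,0,0,0.001,0,0,0,0.001,0,0,0,0.001,0]
}}

```text
time: 9.7
tool_pos: [0.5578, 0.0097, 0.1266]
tcp_rot: [-3.133, 0.234, -0.001]
wrist_force: [-4.8, -0.2, 5.5]
width: 0.176
grip_force: 59.8
```

It is standing, with an upward force of +5.5 N at the predicted height. I'll hold briefly, then open.

Emit:
{"api": "step_arm", "payload": {
  "series": [0,0,0,0,0,0,0,0,0,0,0,0]
}}

```text
time: 10.07
tool_pos: [0.5578, 0.0097, 0.1266]
tcp_rot: [-3.133, 0.234, -0.0]
wrist_force: [-4.7, 0.1, 6.0]
width: 0.18
grip_force: 59.8
```

Emit:
{"api": "step_arm", "payload": {
  "series": [0,0,0,0,0,0,0,0,0,0,0,0,0,0,0,0,0,0,0,0,0,0,0,0,0,0,0,0,0,0,0,0],
  "gripper": 1
}}

```text
time: 11.08
tool_pos: [0.5577, 0.0097, 0.1258]
tcp_rot: [-3.133, 0.234, -0.0]
wrist_force: [0.1, 0.3, 0.2]
width: 0.998
grip_force: 0.0
```

Emit:
{"api": "step_arm", "payload": {
  "series": [0,0,-0.01,0,0,0,-0.025,0,0,0,-0.05,0,0,0,-0.08,0,0,0,-0.11,0,0,0,-0.135,0,0,0,-0.15,0,0,0,-0.15,0]
}}

```text
time: 12.08
tool_pos: [0.5587, 0.0096, 0.2778]
tcp_rot: [-3.133, 0.234, -0.006]
wrist_force: [0.6, 0.0, 0.2]
width: 1.0
grip_force: 0.0
```

```bash
python3 - <<'E'
from h import *
s=monitor.read_state();print(s["tool_pos"],s["time"],s["wrist_force"])
p=cam("wrist");hsv=cv2.cvtColor(p["image"],cv2.COLOR_RGB2HSV)
for d in viewer.spot_point(p,"tote_grip")[:2]: print(d["score"],d["point"],atz(p,d["point"],.145))
for d in viewer.spot_point(p,"scale_pan")[:2]: print("pan",d["score"],d["point"],atz(p,d["point"],.06))
for d in viewer.spot_point(p,"ring_a_mid")[:3]: print("ring",d["score"],atz(p,d["point"],.074))
m=cv2.morphologyEx(((hsv[...,1]>80)&(hsv[...,0]>5)&(hsv[...,0]<25)).astype(np.uint8),cv2.MORPH_OPEN,np.ones((5,5)))
n,l,st,ce=cv2.connectedComponentsWithStats(m)
for i in range(1,n):
    if st[i,4]<1000: continue
    ys,xs=np.where(l==i);w=np.array([atz(p,(x,y),.158)[:2] for x,y in zip(xs,ys)],np.float32);print(st[i],cv2.minAreaRect(w))
save(p,"w3.png")
E
```

```text
[0.55866084 0.00962013 0.27781969] 12.075 [0.64046042 0.01715424 0.1504755 ]
0.77 [323.6, 220.1] [0.56121408 0.01144156 0.145     ]
ring 0.59 [0.52946526 0.04789219 0.074     ]
[ 540    0  100   90 7756] ((0.6485803723335266, -0.15478672087192535), (0.05090516060590744, 0.05324487388134003), 4.546962261199951)
[ 314  107   25  222 5142] ((0.5600517392158508, 0.009785173460841179), (0.015002281405031681, 0.14879649877548218), 81.48707580566406)
[  12  209   35  160 5168] ((0.5425761938095093, 0.2183271199464798), (0.022320672869682312, 0.12368952482938766), 69.66043853759766)
```

View pics/w3.png

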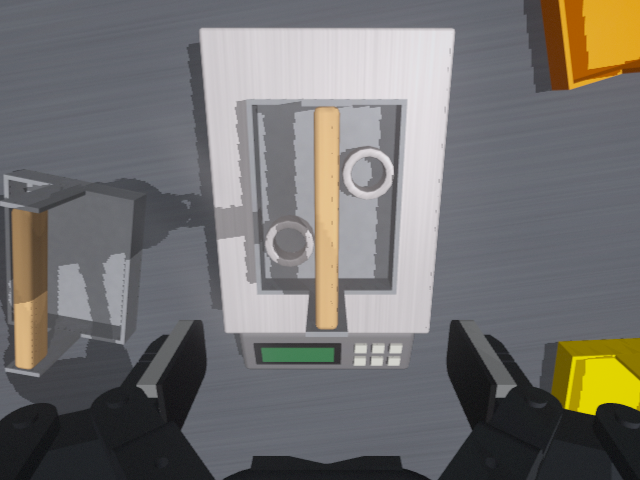

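The tote stands flat in the middle of the pan, with its handle at (327,218) pointing at the display. It is at (0.560, 0.010) and -8.5°, against the pan's (0.559, 0.010) and -8.5°. Both rings are inside, at (368,173) and (289,243), and the arm is clear.

```bash
python3 -c "
from workcell import job
print(job.finish_job())"
```

```text
the job is handed in; nothing more can be done
None
```

The loaded tote stands flat and centred on the scale pan, with its handle pointing at the display and both rings inside; I let go only once it stood there and then handed the job in, though no verdict came back.

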